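Gauge the coin slot of a meter mechanism

TASK

Draw the taper gauge out of its wooden stand, turn it so its red-marked graduated face looks to the red mark on the coin unit's steel plate, and slide its blade straight down into the coin slot between the two plates until it drags snugly on both, without forcing it or pushing the set plate out of adjustment. Finish with the gauge still gripped in the hand and held still at that depth so that the slot width can be read off; do not let go. Leave the other parts on the bench where they lie.

Things in the scene. Friction and masses are not known exactly. Their poses are not given: they have to be found in the camera images.
- gauge_grip (a point): Sizes in mm throughout. Centre of the taper gauge's black handle: 26 wide (x), 14 thick (y), 50 tall (z); grip it across its thickness. The gauge weighs about 110 g and stands blade down in its stand, this point 113 above the bench. Axes: x = across the blade's width, y = from the flat graduated face to the sloping face, z = up, away from the tip.
- gauge_tip (a point): Lower end of the steel blade, on its flat graduated face, mid-width: 105 below gauge_grip and 3.3 to the -y side; same axes. The blade is 80 long, 12 wide, 1.6 thick at the tip and grows evenly to 6.6 at the handle: the flat (-y) face is parallel to z, the +y face slopes.
- gauge_mark (a point): Middle of the red stripe on the handle's -y side (the graduated side), 7 from gauge_grip, same axes; a red bar also shows on that side of the handle's top.
- gauge_stand: Fixed wooden block 88 tall, 85 x 60 (foot 105 x 80, 6 high), with a straight upright slot 15 x 9.6 in which the gauge stands, the handle's underside resting on the block's top. Lift the gauge over 80 straight up to clear it. Origin on the bench straight below gauge_grip at the start; axes as the gauge's at the start.
- slot (a point): Coin slot: mid-length, at its throat 112 above the bench, on the inner face of the fixed red-marked plate. x = along the slot, y = across the gap from the fixed to the adjustable plate, z = up. Gap along y 3.4 to 5.4, new each time, even all the way down; clear 18 each way along x and 95 down. Lips above the throat rise 6.6 and flare out 4.5 a side to lead a blade in.
- datum_plate: The slot's fixed upright steel plate, 92 x 88, 4 thick, with a red mark 14 wide in the middle of its lip. Origin on the bench 112 below slot, same axes. With the gauge's y along this y, its graduated face looks to this plate; it is then snug where its thickness equals the gap: tip 29 to 61 below the throat.
- set_plate: The slot's adjustable upright aluminium plate, 56 x 80, 4 thick, on four studs with brass nuts: it stays as set under any push well below 100 N. Axes of slot; its origin stands off datum_plate's along y by the gap less 3.4.
- coin_unit: The whole coin unit, clockwork and both slot plates included, bolted to the bench on a grey base 130 (x) by 106 (y). Origin on the bench, 112 below slot, same axes. Apart from the lips nothing on it is higher than 112.
- escapement_wheel: Bystander: loose brass toothed wheel, 48 across, 4 thick (its arbor 10 high), lying flat. Origin at the centre of its underside.
- coin_gauge: Bystander: loose steel plate with three coin holes, 50 x 100 x 4, lying flat. Origin at the centre of its underside.
- dial_window: Bystander: loose round glass window, 72 across, 4 thick, lying flat. Origin at the centre of its underside.
- gasket_ring: Bystander: loose tin ring, 64 outside, 50 inside, 4 thick, lying flat. Origin at the centre of its underside.

How it is judged (in metres and radians):
On the way, in this order (a step that is already met when the one before it is completed fails the run):
1. the gauge is held in the fingers, drawn clear of its stand (contact force between the fingers and gauge above 2 N and height (world z) of gauge_tip above 0.09 m), for 0.1 s.
2. the gauge's blade is at least 10 mm down in the slot, graduated face to the red-marked plate, upright and in line (contact force between the fingers and gauge above 2 N and z of gauge_tip in the frame of slot below -0.01 m and x of gauge_tip in the frame of slot between -0.016 and 0.016 m and y of gauge_mark in the frame of slot below 0 m and angle between the y axis of gauge_grip and the y axis of slot, either way round below 0.06 rad and angle between gauge_grip's own z axis and vertical below 0.08 rad), for 0.1 s.
At the end, for the whole second after the job is handed in: Still gripped (over 2 N) and still; tip 18 mm or more below the throat, within 16 mm of mid-slot; graduated face to the red-marked plate; in line within 0.06 and upright within 0.08 rad; bearing on both slot plates at once with over 0.7 N each; set plate within 1 mm of its setting (contact force between the fingers and gauge above 2 N and z of gauge_tip in the frame of slot below -0.018 m and x of gauge_tip in the frame of slot between -0.016 and 0.016 m and y of gauge_mark in the frame of slot below 0 m and angle between the y axis of gauge_grip and the y axis of slot, either way round below 0.06 rad and angle between gauge_grip's own z axis and vertical below 0.08 rad and contact force between gauge and datum_plate above 0.7 N and contact force between gauge and set_plate above 0.7 N and linear speed of gauge below 0.01 m/s and distance of set_plate from where it was at the start of the episode below 0.001 m); the arm keeps its last pose, push and grip.
It fails at once if the gauge is forced: over 40 N on a plate of the slot (contact force between gauge and datum_plate above 40 N or contact force between gauge and set_plate above 40 N).
It fails at once if the set plate is pushed out of adjustment by more than 1 mm (distance of set_plate from where it was at the start of the episode above 0.001 m).
It fails at once if a loose part on the bench is shifted by more than 15 mm (distance of any of escapement_wheel, coin_gauge, dial_window, gasket_ring from where it was at the start of the episode above 0.015 m).
It also fails if it takes over 48 s, if anything falls off the work surface, if the arm or the gripper's body presses on something with over 40 N, if the wrist force passes 120 N, or if a joint passes its speed limit or range.

ROBOT

A 6-joint arm with a two-finger parallel gripper is mounted at the origin on the work surface. World frame = base frame: x ahead of the robot, y to its left, z up, the work surface at z = 0. Lengths are in mm, angles in rad, forces in N, time in s.
With the tool pointing down it reaches from about 350 to 1000 mm from the base axis. Payload 7.1 kg.
Tool frame: the origin (TCP) lies between the finger pads; the fingertips stand 19 mm ahead of it and the grasp point (between the pads) is the TCP; x points along the fingers, y is the direction in which the jaws open and shut, and the axes are right-handed (so a half turn about x gives the same grasp; the last joint's range is limited). The gripper opens to 85 mm and grips with 20 to 120 N. Pads are 22 mm wide; open, the fingers measure 114 mm over their backs; the gripper's body (76 mm by 85 mm) begins 54 mm behind the grasp point. The pads swing forward as they close: fully open they stand 13 mm farther back than shut.
Start: joints at [1.091, 0.423, 1.63, -0, 1.089, -0.019], TCP at [277.883, 559.809, 250.319] pointing down, gripper open.
Joint ranges: [-3, 3], [-0.9, 2.11], [0.09, 2.58], [-1.31, 4.45], [0.11, 2.69], [-2.54, 2.54]. Speed limits (rad/s): [2.39, 2.39, 3.01, 3.14, 3.14, 3.14].

INTERFACE

Orientations are given as [roll, pitch, yaw] about the fixed x, y, z axes, in that order (R = Rz(yaw) Ry(pitch) Rx(roll)).
In Python, from bench import r gives the robot as it stands.
- The arm moves only by the shell command python3 -m creep 'ROWS' [FORCE]. ROWS is JSON, a list that holds one entry, the list of rows, each a list of 7 numbers: the turn, a rotation vector about the world's x, y, z in degrees, then the shift along the world's x, y, z in mm, then the opening, from -1 (shut) to 1 (fully open). A call has exactly 8 rows; each row is the pose to reach, as a shift and turn from the pose commanded when the call began; what a row does not reach only later rows make up. A row lasts 1/12 s, in which the tool goes at most 41.7 mm and 7.16 degrees, less where a joint would pass 70% of its speed; a pose out of reach is approached as far as the arm can. A call with a gripper value outside its range is refused whole. The fingers move at their own pace and stop on an object; FORCE is the grip in N (left out, the last holds). Time passes only in rows, so rows that repeat a pose let the fingers close, or fill a call up. It gives the time, the measured TCP pose, the force and the opening at its end, in the units of the state.
- r.sense(): the state, without advancing time (a new reading comes with each control period).
- r.capture(name): name is "scene" or "top"; returns the picture (384x512x3 uint8, red, green, blue); there is no depth.
- r.camera_info(name): a dict with "camera_matrix" (3x3 intrinsics, pixels), "dist_coeffs" ([k1, k2, p1, p2, k3] as OpenCV has them; the pictures are not rectified), "xyz" and "attitude" of the camera in the world. Camera axes: x right, y down, z forward; pixel columns grow to the right and rows downward; lengths in mm; the calibration is good to about 2 mm. A picture is of the moment at which its call begins. camera_info takes no time and is no camera call.
- r.sign_off(): hands the job in, once; it reports no verdict.
Trained networks look in the newest picture that a camera, given by its name, has taken for a name from the list of things; names that differ only in an ending like _2 or _b are one class to them, and where a whole thing is asked for, a point or a joint stands for the part that bears it (a point fixed in the world has none). Each returns a list of dicts, best first, with "confidence" (0 to 1); they miss things now and then, are a little off and sometimes report something else, mostly with a low value. They report only what shows in the picture. A call takes as long as a camera call.
- r.boxes_of(target, camera): "extent" ([left, top, width, height] in pixels, round what is visible of it).
The state is a dict: "clock": time; "qpos": joint angles; "qd": joint speeds; "joint_efforts": joint torques, N m; "ee_pos": TCP position; "ee_rot": TCP orientation; "force": force on the tool from outside, world axes, zero at the start; "torque": the same for the moment, N m; "gripper_width": finger opening in mm.
Only numpy, scipy, OpenCV 4.12 (cv2) and the standard library are available. Lean on these libraries where they do the work, as an engineer would, in place of code of your own. Each camera call takes 0.05 s, during which the arm holds its last target.

## Working session

There is one attempt and no reset: what is moved stays moved. The work goes in short steps, Python scripts to look and compute and a shell command to move; the robot and the scene stay as the last step left them, time stands still between calls to the robot, and variables do not carry over. Pictures are saved under pics/ and viewed, and the job is handed in when it is done.

```bash
ls; mkdir -p pics; python3 - <<'E'
from bench import r
import cv2
for n in("scene","top"):
    im=r.capture(n); cv2.imwrite(f"pics/{n}0.png",im[:,:,::-1])
    c=r.camera_info(n); print(n,c)
    for t in("gauge_grip","gauge_stand","coin_unit","datum_plate","set_plate","gauge_mark"):
        print(t,[(x["extent"],round(x["confidence"],2)) for x in r.boxes_of(t,n)[:2]])
print(r.sense())
E
```

```text
pics
scene {'camera_matrix': array([[393.11682499,   0.        , 256.30622201],
       [  0.        , 393.11682499, 192.76373707],
       [  0.        ,   0.        ,   1.        ]]), 'dist_coeffs': array([-0.05243919,  0.        ,  0.        ,  0.        ,  0.        ]), 'xyz': array([1154.93493707,  -45.85443003,  791.77189118]), 'attitude': array([-2.46290945,  0.00574164,  1.52118134])}
gauge_grip [([333.4, 149.8, 12.3, 22.6], 0.58)]
gauge_stand [([312.6, 161.8, 42.2, 50.8], 0.67), ([185.5, 148.6, 13.0, 32.8], 0.23)]
coin_unit [([158.3, 140.0, 57.8, 65.0], 0.63), ([263.2, 207.7, 16.0, 9.2], 0.28)]
datum_plate [([176.5, 141.6, 17.0, 44.2], 0.66)]
set_plate [([184.0, 148.0, 17.7, 32.8], 0.83)]
gauge_mark [([334.8, 150.3, 11.9, 21.2], 0.72), ([160.5, 139.1, 56.9, 66.8], 0.24)]
top {'camera_matrix': array([[421.93637521,   0.        , 255.87082655],
       [  0.        , 421.93637521, 192.96147801],
       [  0.        ,   0.        ,   1.        ]]), 'dist_coeffs': array([-0.08372094,  0.        ,  0.        ,  0.        ,  0.        ]), 'xyz': array([486.68279029,   8.5999656 , 838
[... 362 characters left out ...]
[135.2, 217.3, 21.0, 15.4], 0.8)]
{'clock': 0.7, 'qpos': array([ 1.09099563e+00,  4.23065331e-01,  1.62989385e+00,  5.21927877e-06,
        1.08860823e+00, -1.89958175e-02]), 'qd': array([ 5.78763451e-05,  1.09302541e-03,  6.27142889e-04,  1.65602249e-03,
       -6.43560944e-04, -6.76324852e-04]), 'joint_efforts': array([ 3.76138341e-04, -5.57171881e+01, -2.82102352e+01,  5.70635439e-05,
        6.80845515e-04, -1.71216641e-07]), 'ee_pos': array([277.88587343, 559.81129919, 250.34314756]), 'ee_rot': array([1.73296073, 1.57077066, 1.27215342]), 'force': array([-0.65933828,  0.50064722,  0.65841027]), 'torque': array([-0.01403391, -0.00296071, -0.00090481]), 'gripper_width': 85.47707639572886}
```

```bash
python3 - <<'E'
import cv2
a=cv2.imread("pics/top0.png"); cv2.imwrite("pics/a1.png",a[180:320,100:420].repeat(1,0)) 
cv2.imwrite("pics/top_a.png",cv2.resize(a[185:275,105:205],None,fx=6,fy=6,interpolation=cv2.INTER_CUBIC))
cv2.imwrite("pics/top_b.png",cv2.resize(a[210:310,300:400],None,fx=6,fy=6,interpolation=cv2.INTER_CUBIC))
s=cv2.imread("pics/scene0.png")
cv2.imwrite("pics/sc_a.png",cv2.resize(s[125:225,140:370],None,fx=3.4,fy=3.4,interpolation=cv2.INTER_CUBIC))
E
```

```text
(no output)
```

View pics/top0.png

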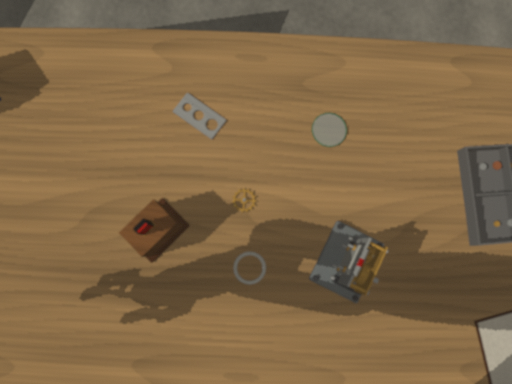

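View pics/top_a.png

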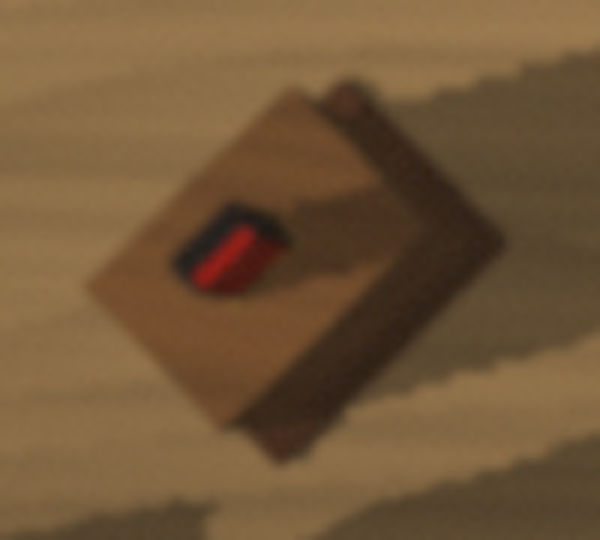

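View pics/top_b.png

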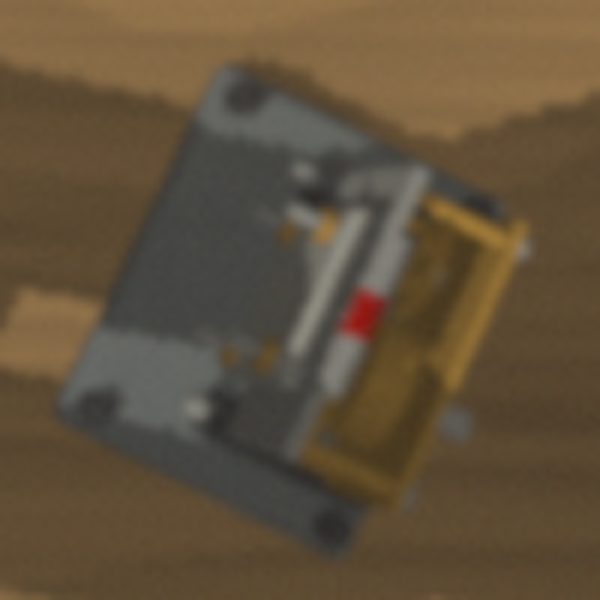

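View pics/sc_a.png

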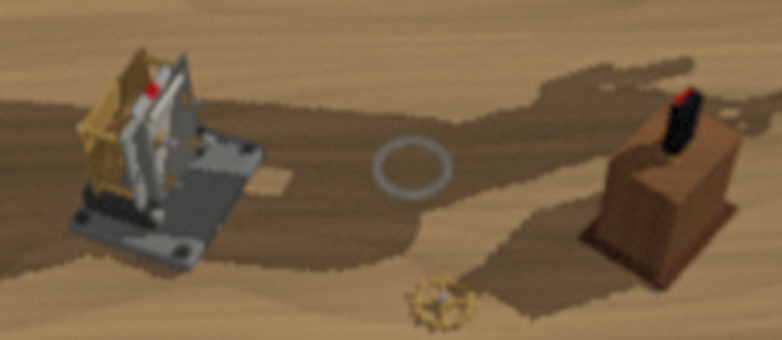

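```bash
cat > h.py <<'E'
import numpy as np, cv2
from scipy.spatial.transform import Rotation as R
from bench import r
def cam(n):
    c=r.camera_info(n); return np.array(c["camera_matrix"]),np.array(c["dist_coeffs"]),np.array(c["xyz"]),R.from_euler('xyz',c["attitude"]).as_matrix()
def proj(n,P):
    K,d,t,A=cam(n); Rc=A.T
    return cv2.projectPoints(np.atleast_2d(P).astype(float),cv2.Rodrigues(Rc)[0],-Rc@t,K,d)[0][:,0]
def back(n,uv,z):
    K,d,t,A=cam(n); q=cv2.undistortPoints(np.atleast_2d(uv).astype(float).reshape(-1,1,2),K,d)[:,0]
    D=np.c_[q,np.ones(len(q))]@A.T
    return t+D*((z-t[2])/D[:,2])[:,None]
def crop(n,name,x0,y0,w,h,f,src=None):
    im=src if src is not None else r.capture(n)[:,:,::-1]
    cv2.imwrite(name,cv2.resize(im[y0:y0+h,x0:x0+w],None,fx=f,fy=f,interpolation=cv2.INTER_CUBIC))
def uc(c,x0,y0,f): return (np.array(c,float)+.5)/f-.5+[x0,y0]
E
python3 - <<'E'
import cv2
a=cv2.imread("pics/top0.png");s=cv2.imread("pics/scene0.png")
def c(i,n,x,y,w,h,f): cv2.imwrite(n,cv2.resize(i[y:y+h,x:x+w],None,fx=f,fy=f,interpolation=cv2.INTER_CUBIC))
c(a,"pics/ta.png",125,210,40,30,20)
c(a,"pics/tb.png",335,230,48,60,10)
c(s,"pics/sa.png",325,140,30,30,18)
c(s,"pics/sb.png",160,135,60,60,10)
E
```

```text
(no output)
```

View pics/ta.png

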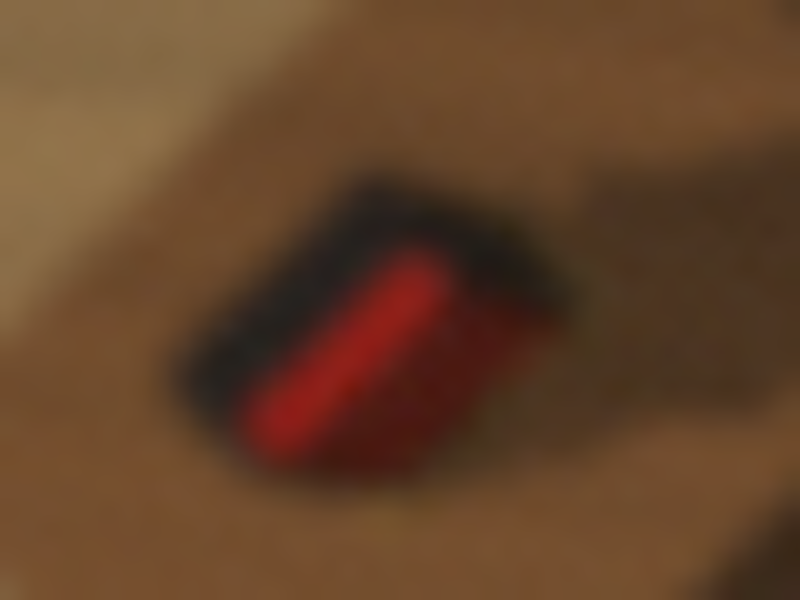

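View pics/tb.png

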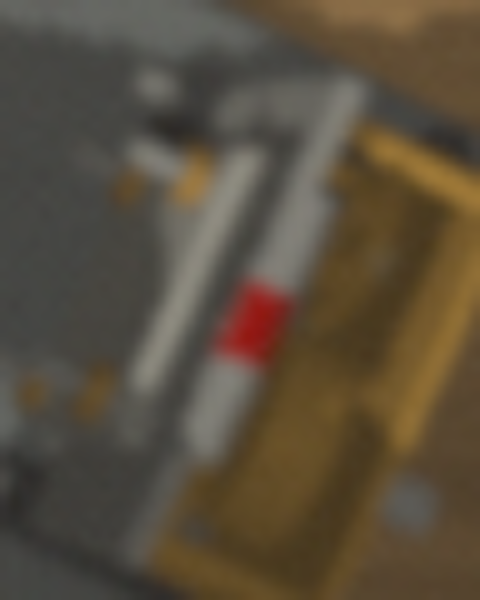

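View pics/sa.png

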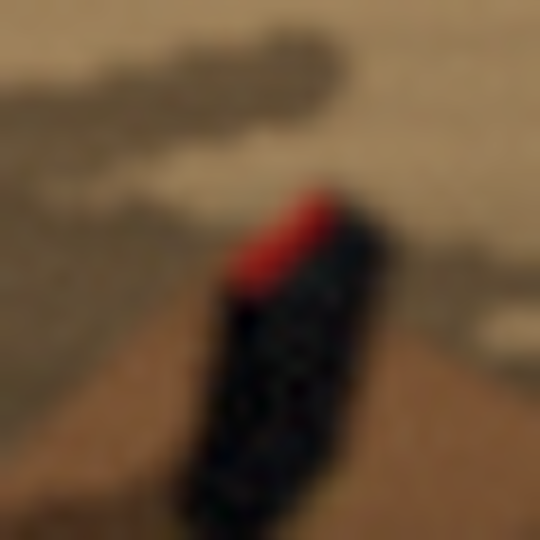

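View pics/sb.png

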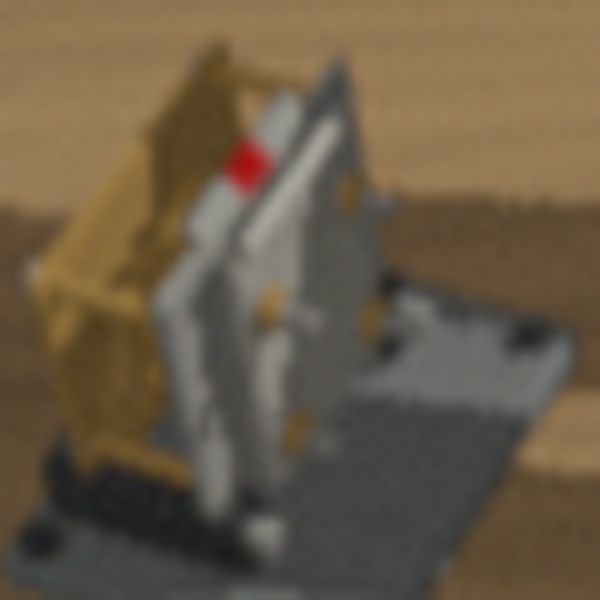

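```bash
python3 - <<'E'
from h import *
from scipy.optimize import least_squares
def fit(obs,x0):
    def f(p):
        c,s=np.cos(p[2]),np.sin(p[2]); out=[]
        for n,P,uv,w in obs:
            X=np.array([p[0]+c*P[0]-s*P[1],p[1]+s*P[0]+c*P[1],P[2]]); out+=list((proj(n,X)[0]-uv)*w)
        return out
    q=least_squares(f,x0); return q.x,np.round(np.array(f(q.x)).reshape(-1,2),1)
a=lambda c:uc(c,105,185,6)
# stand block top corners
S=[("top",(-42.5,30,88),a((85,287)),1),("top",(42.5,30,88),a((290,88)),1),("top",(-42.5,-30,88),a((230,428)),1),("top",(42.5,-30,88),a((430,235)),.5)]
x,res=fit(S,[430,210,-.7]);print("stand",x,np.degrees(x[2]),res)
t=lambda c:uc(c,125,210,20)
G=[("top",(-13,7,138),t((175,378)),1),("top",(13,7,138),t((370,175)),1),("top",(13,-7,138),t((470,270)),1),("top",(-13,-7,138),t((265,460)),1)]
x,res=fit(G,x);print("gauge",x,np.degrees(x[2]),res)
sa=lambda c:uc(c,325,140,18)
print("gauge top centre from scene", back("scene",sa((308,248)),138))
b=lambda c:uc(c,335,230,10)
P=back("top",[b((338,78)),b((125,555)),b((372,92)),b((150,563)),b((231,318)),b((256,323)),b((279,330)),b((278,240))],112)
print(P.round(1)); d=P[0]-P[1];print(np.degrees(np.arctan2(d[1],d[0])),np.linalg.norm(d)); d=P[2]-P[3];print(np.degrees(np.arctan2(d[1],d[0])),np.linalg.norm(d))
# set plate lip line
Q=back("top",[b((140,385)),b((255,150))],118); d=Q[1]-Q[0];print(Q.round(1),np.degrees(np.arctan2(d[1],d[0])),np.linalg.norm(d))
# base corners top_b
c6=lambda c:uc(c,300,210,6)
B=back("top",[c6((232,65)),c6((60,410)),c6((340,555))],6);print(B.round(1))
for i,j in((0,1),(1,2)): d=B[i]-B[j];print(np.degrees(np.arctan2(d[1],d[0])),np.linalg.norm(d))
E
```

```text
stand [520.61211046 179.8616414   -0.74241723] -42.537373652866286 [[ 0.2  0.2]
 [ 0.3 -0.5]
 [-0.6  0.7]
 [ 0.2 -0.8]]
gauge [521.05648823 180.69492857  -0.73922031] -42.354203778410366 [[-1.3 -0.2]
 [ 0.2 -1.3]
 [ 1.  -0.1]
 [ 0.1  1.6]]
gauge top centre from scene [[521.02411116 180.792681   138.        ]]
[[ 513.8 -207.5  112. ]
 [ 431.3 -170.4  112. ]
 [ 511.5 -213.6  112. ]
 [ 430.  -174.7  112. ]
 [ 472.  -188.7  112. ]
 [ 471.2 -193.1  112. ]
 [ 470.1 -197.1  112. ]
 [ 485.6 -196.9  112. ]]
-24.250888337244366 90.502770946372
-25.482084192929527 90.29503088525527
[[ 460.4 -171.3  118. ]
 [ 500.9 -191.2  118. ]] -26.19564660879003 45.05475994062502
[[ 549.9 -178.1    6. ]
 [ 435.5 -122.1    6. ]
 [ 390.5 -215.     6. ]]
-26.06139434576893 127.29490512890446
64.17486002829038 103.21448066383934
```

```bash
python3 - <<'E'
from h import *
s=r.sense(); M=R.from_euler('xyz',s["ee_rot"]).as_matrix();print(M.round(3)); print(np.degrees(np.arctan2(M[1,1],M[0,1])))
E
```

```text
[[ 0.     0.445  0.896]
 [ 0.     0.896 -0.445]
 [-1.     0.    -0.   ]]
63.597686400071936
```

```bash
python3 -m creep '[[[0,0,-2,19,-30,0,1],[0,0,-4,38,-60,0,1],[0,0,-6,58,-90,0,1],[0,0,-8,77,-121,0,1],[0,0,-10,97,-151,0,1],[0,0,-12,116,-181,0,1],[0,0,-14,136,-212,0,1],[0,0,-16.1,155,-242,0,1]]]' 30
```

```text
clock: 1.37
ee_pos: [433.6, 316.3, 250.6]
ee_rot: [1.307, 1.57, 0.563]
force: [1.1, 0.7, -0.0]
gripper_width: 85.0
```

```bash
python3 -m creep '[[[0,0,0,18,-28,0,1],[0,0,0,36,-56,0,1],[0,0,0,54,-84,0,1],[0,0,0,72,-110,0,1],[0,0,0,82,-127,-10,1],[0,0,0,88,-137,-30,1],[0,0,0,88,-137,-50,1],[0,0,0,88,-137,-60,1]]]'; python3 -c "
from h import *
s=r.sense();print(s['ee_pos'],s['force'],s['clock'])
crop('top','pics/t2.png',90,150,130,130,4);crop('scene','pics/s2.png',270,60,150,160,4)"
```

```text
clock: 2.03
ee_pos: [520.3, 179.6, 188.5]
ee_rot: [-2.098, 1.568, -2.842]
force: [-0.3, -0.6, -0.2]
gripper_width: 85.3
[520.34950407 179.6233993  188.4599686 ] [-0.296217   -0.61185101 -0.1953705 ] 2.0333
```

View pics/s2.png

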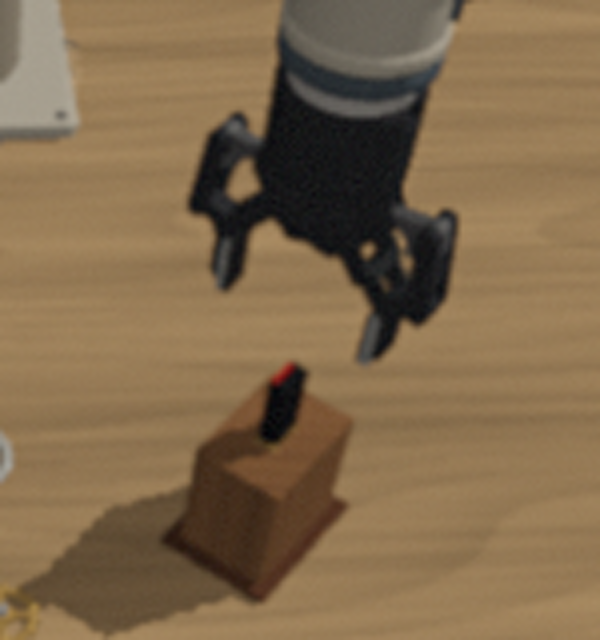

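View pics/t2.png

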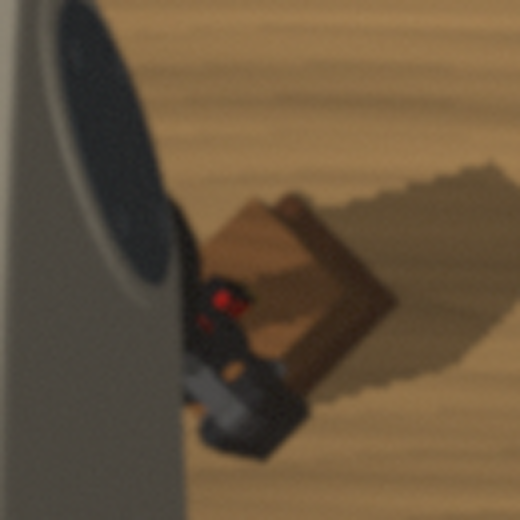

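```bash
python3 -m creep '[[[0,0,0,0,0,-20,1],[0,0,0,0,0,-40,1],[0,0,0,0,0,-60,1],[0,0,0,0,0,-70,1],[0,0,0,0,0,-76,1],[0,0,0,0,0,-76,0.3],[0,0,0,0,0,-76,-0.2],[0,0,0,0,0,-76,-0.5]]]' 30
```

```text
clock: 2.8
ee_pos: [521.6, 181.2, 115.5]
ee_rot: [1.052, 1.569, 0.31]
force: [0.5, 0.7, 0.1]
gripper_width: 51.5
```

```bash
python3 -m creep '[[[0,0,0,0,0,0,-0.6],[0,0,0,0,0,0,-0.8],[0,0,0,0,0,0,-1],[0,0,0,0,0,0,-1],[0,0,0,0,0,0,-1],[0,0,0,0,0,0,-1],[0,0,0,0,0,0,-1],[0,0,0,0,0,0,-1]]]' 40; python3 -c "
from h import *
s=r.sense();print(s['ee_pos'],s['ee_rot'],s['force'],s['clock'])
crop('scene','pics/s3.png',290,80,100,110,5)"
```

```text
clock: 3.47
ee_pos: [521.2, 180.9, 115.0]
ee_rot: [0.986, 1.57, 0.244]
force: [-1.0, -0.4, 7.8]
gripper_width: 13.7
[521.19996319 180.8757716  114.98975587] [0.98618825 1.56998635 0.24438446] [-0.95044452 -0.41391682  7.75627952] 3.4667
```

View pics/s3.png

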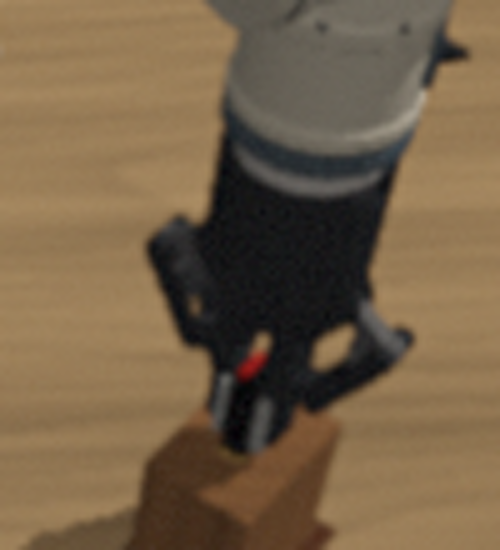

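```bash
python3 -m creep '[[[0,0,0,0,0,2,-1],[0,0,0,0,0,8,-1],[0,0,0,0,0,22,-1],[0,0,0,0,0,42,-1],[0,0,0,0,0,66,-1],[0,0,0,0,0,92,-1],[0,0,0,0,0,118,-1],[0,0,0,0,0,140,-1]]]'; python3 -c "
from h import *
s=r.sense();print(s['ee_pos'],s['ee_rot'],s['force'],s['clock'])
crop('scene','pics/s4.png',270,40,120,140,4)"
```

```text
clock: 4.18
ee_pos: [520.8, 180.8, 256.3]
ee_rot: [1.044, 1.57, 0.302]
force: [0.6, 0.4, -0.0]
gripper_width: 13.3
[520.84865346 180.77670703 256.25607768] [1.0436917  1.57011465 0.30185826] [ 0.55767823  0.36934364 -0.01262129] 4.1833
```

View pics/s4.png

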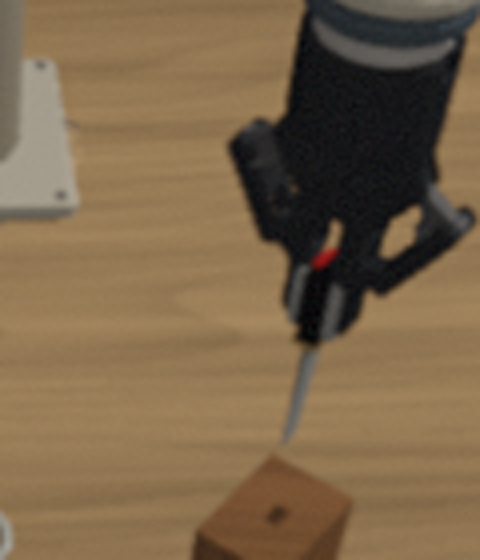

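```bash
python3 -m creep '[[[0,0,1,-2,-15,0,-1],[0,0,3,-5,-40,0,-1],[0,0,6,-9,-70,0,-1],[0,0,9,-13,-102,0,-1],[0,0,12,-17,-135,0,-1],[0,0,14,-21,-168,0,-1],[0,0,16,-25,-200,0,-1],[0,0,16.6,-29,-230,0,-1]]]'
```

```text
clock: 4.9
ee_pos: [491.2, -50.8, 254.4]
ee_rot: [-2.076, 1.571, -2.527]
force: [0.7, 0.6, -1.4]
gripper_width: 13.6
```

```bash
python3 -m creep '[[[0,0,0,-4,-30,0,-1],[0,0,0,-8,-60,0,-1],[0,0,0,-12,-90,0,-1],[0,0,0,-15,-112,0,-1],[0,0,0,-17,-126,0,-1],[0,0,0,-17.6,-133,0,-1],[0,0,0,-17.6,-135.4,0,-1],[0,0,0,-17.6,-135.4,0,-1]]]'; python3 -c "
from h import *
s=r.sense();print(s['ee_pos'],s['ee_rot'],s['force'],s['clock'])
M=R.from_euler('xyz',s['ee_rot']).as_matrix();print(M.round(3), np.degrees(np.arctan2(M[1,1],M[0,1])))
crop('scene','pics/s5.png',140,60,110,140,5);crop('top','pics/t5.png',300,200,120,100,5)"
```

```text
clock: 5.57
ee_pos: [474.2, -184.6, 254.3]
ee_rot: [2.45, 1.571, 1.997]
force: [-0.8, 0.7, -0.6]
gripper_width: 13.6
[ 474.2239297  -184.6012646   254.28246909] [2.44982305 1.57053774 1.9970698 ] [-0.81745057  0.73373761 -0.55388056] 5.5667
[[-0.     0.437  0.899]
 [ 0.     0.899 -0.437]
 [-1.     0.    -0.   ]] 64.05914835765822
```

View pics/s5.png

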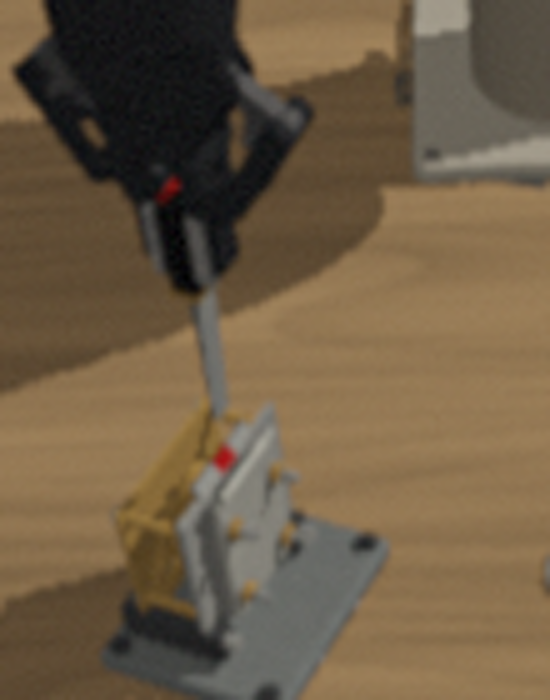

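View pics/t5.png

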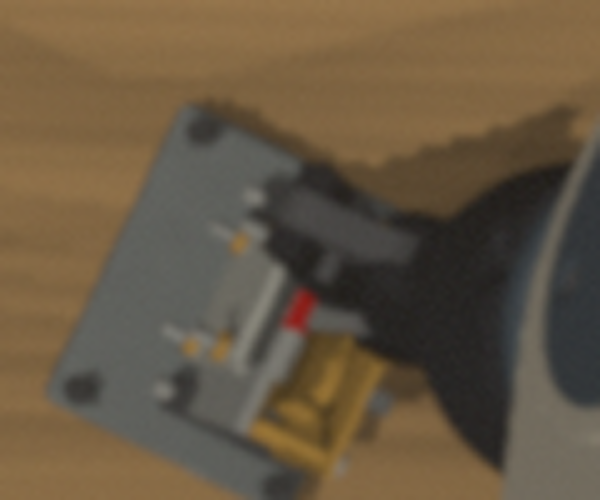

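```bash
cat >> h.py <<'E'
def gp(P,zoff=2.0,s=None):
    "gauge-frame pts (grip origin) -> world, assuming grip = TCP - zoff"
    s=s or r.sense(); M=R.from_euler('xyz',s['ee_rot']).as_matrix()
    y=M[:,1]; z=-M[:,0]; x=np.cross(y,z); o=s['ee_pos']-zoff*z
    P=np.atleast_2d(P); return o+P@np.array([x,y,z])
E
python3 - <<'E'
from h import *
P=gp([[-6,-3.3,-105],[6,-3.3,-105],[6,-1.7,-105],[-6,-1.7,-105],[0,-7,0]])
for n,x0,y0 in(("scene",140,60),("top",300,200)): print(n,((proj(n,P)-[x0,y0]+.5)*5).round(0).tolist())
E
python3 -c "
import cv2
a=cv2.imread('pics/t5.png')[220:400,200:420];cv2.imwrite('pics/t5z.png',cv2.resize(a,None,fx=3,fy=3))
a=cv2.imread('pics/s5.png')[280:480,130:330];cv2.imwrite('pics/s5z.png',cv2.resize(a,None,fx=3,fy=3))"
```

```text
scene [[229.0, 405.0], [216.0, 421.0], [219.0, 422.0], [231.0, 406.0], [179.0, 234.0]]
top [[306.0, 326.0], [321.0, 293.0], [317.0, 291.0], [301.0, 324.0], [429.0, 325.0]]
```

View pics/t5z.png

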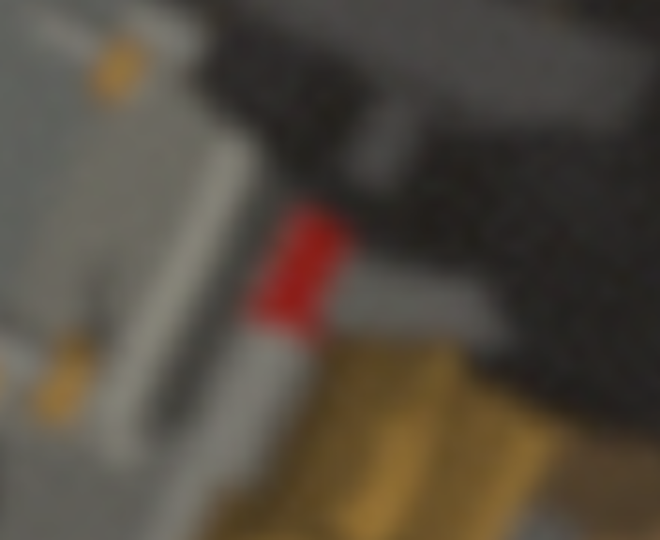

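View pics/s5z.png

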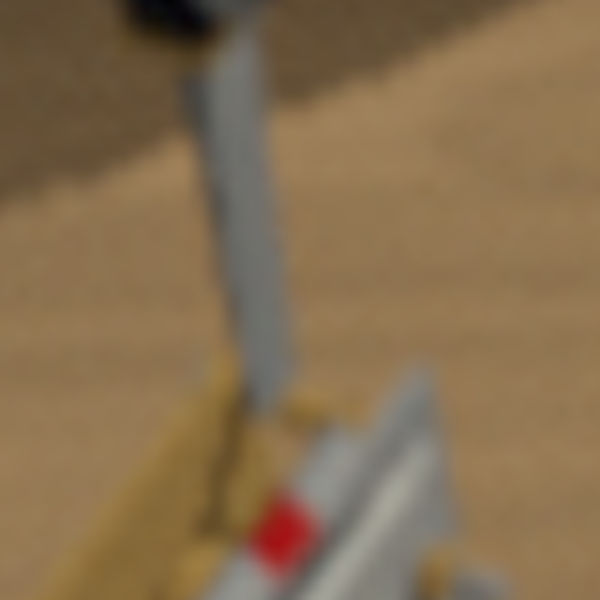

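```bash
python3 -m creep '[[[0,0,0,0,0,-4,-1],[0,0,0,0,0,-10,-1],[0,0,0,0,0,-16,-1],[0,0,0,0,0,-21,-1],[0,0,0,0,0,-24,-1],[0,0,0,0,0,-25,-1],[0,0,0,0,0,-25,-1],[0,0,0,0,0,-25,-1]]]'; python3 -c "
from h import *
s=r.sense();print(s['ee_pos'],s['ee_rot'],s['force'],s['clock'])
crop('scene','pics/s6.png',165,120,40,45,14);crop('top','pics/t6.png',330,235,55,45,14)
P=gp([[-6,-3.3,-105],[6,-3.3,-105],[6,-1.7,-105],[-6,-1.7,-105],[0,-7,0]])
for n,x0,y0 in(('scene',165,120),('top',330,235)): print(n,((proj(n,P)-[x0,y0]+.5)*14).round(0).tolist())
"
```

```text
clock: 6.33
ee_pos: [474.4, -184.6, 229.3]
ee_rot: [-3.026, 1.571, 2.805]
force: [-0.0, 0.4, -1.0]
gripper_width: 13.3
[ 474.35586687 -184.6330335   229.31766709] [-3.02626483  1.57077784  2.80480052] [-0.00736901  0.39568095 -1.04365193] 6.3333
scene [[305.0, 399.0], [270.0, 445.0], [279.0, 447.0], [313.0, 402.0], [171.0, -59.0]]
top [[388.0, 414.0], [431.0, 325.0], [419.0, 319.0], [376.0, 407.0], [712.0, 411.0]]
```

View pics/s6.png

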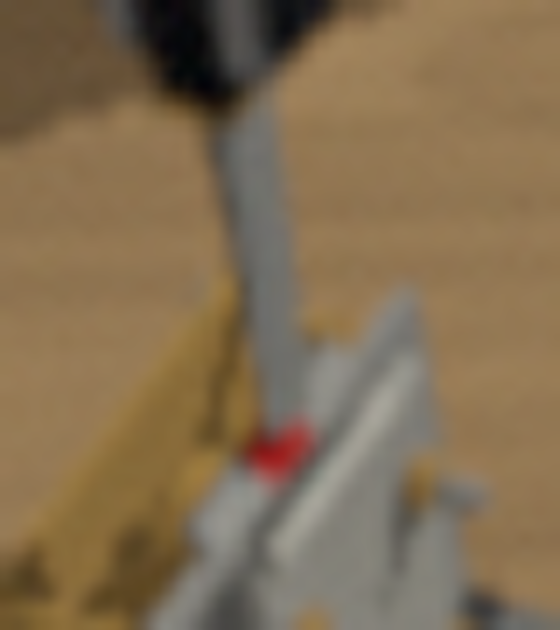

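View pics/t6.png

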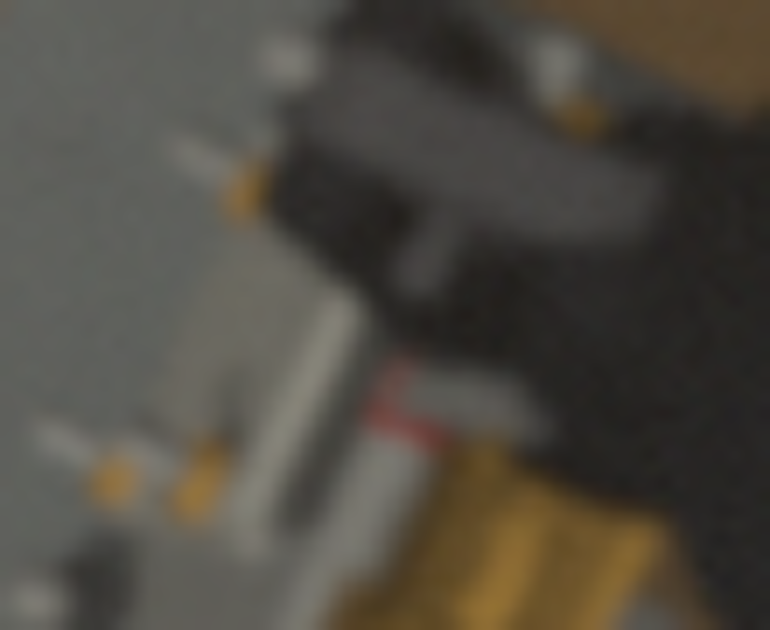

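```bash
python3 - <<'E'
from h import *
y=np.array([.435,.9,0]);x=np.array([.9,-.435,0])
b=lambda c:uc(c,335,230,10); e=lambda c:uc(c,160,135,10)
O=np.array([472.3,-188.8,112])
# predicted red features
pts={"throat":(0,0,0),"liptop":(0,-4.5,6.6),"lipback":(0,-8.5,6.6),"setthroat":(0,4.4,0),"setliptop":(0,8.9,6.6),"setlipback":(0,12.9,6.6),"th-7":(-7,0,0),"th+7":(7,0,0),"lt-7":(-7,-4.5,6.6),"lt+7":(7,-4.5,6.6),"e-46":(-46,0,0),"e46":(46,0,0)}
for k,(a,c,d) in pts.items():
    P=O+a*x+c*y+[0,0,d]
    print(k,"tb",((proj("top",P)[0]-[335,230]+.5)*10).round(),"sb",((proj("scene",P)[0]-[160,135]+.5)*10).round())
E
```

```text
throat tb [232. 317.] sb [258. 180.]
liptop tb [266. 330.] sb [237. 156.]
lipback tb [286. 341.] sb [223. 151.]
setthroat tb [210. 305.] sb [273. 185.]
setliptop tb [197. 294.] sb [286. 171.]
setlipback tb [176. 283.] sb [300. 175.]
th-7 tb [215. 353.] sb [272. 161.]
th+7 tb [250. 280.] sb [243. 199.]
lt-7 tb [248. 367.] sb [252. 137.]
lt+7 tb [283. 293.] sb [223. 175.]
e-46 tb [116. 558.] sb [349.  59.]
e46 tb [346.  79.] sb [162. 309.]
```

```bash
python3 -m creep '[[[0,0,0,0,0,-1.5,-1],[0,0,0,0,0,-3,-1],[0,0,0,0,0,-4.5,-1],[0,0,0,0,0,-6,-1],[0,0,0,0,0,-7,-1],[0,0,0,0,0,-8,-1],[0,0,0,0,0,-9,-1],[0,0,0,0,0,-9,-1]]]'; python3 -c "
from h import *
s=r.sense();print(s['ee_pos'],s['force'],s['torque'])"
```

```text
clock: 7.1
ee_pos: [474.2, -184.5, 220.1]
ee_rot: [-2.985, 1.57, 2.846]
force: [0.4, 0.3, -0.9]
gripper_width: 13.3
[ 474.20224879 -184.54453605  220.11015525] [ 0.39429134  0.27175513 -0.86698353] [-0.01705728 -0.04944746  0.00367449]
```

No contact yet with the tip about at the throat; going on in small steps.

```bash
python3 -m creep '[[[0,0,0,0,0,-1,-1],[0,0,0,0,0,-2,-1],[0,0,0,0,0,-3,-1],[0,0,0,0,0,-4,-1],[0,0,0,0,0,-5,-1],[0,0,0,0,0,-6,-1],[0,0,0,0,0,-6,-1],[0,0,0,0,0,-6,-1]]]'; python3 -c "
from h import *
s=r.sense();print(s['ee_pos'],s['force'],s['torque'])
crop('scene','pics/s7.png',165,120,40,45,14)"
```

```text
clock: 7.77
ee_pos: [474.2, -184.6, 214.2]
ee_rot: [-2.952, 1.571, 2.88]
force: [0.3, -0.1, -0.2]
gripper_width: 13.6
[ 474.23393818 -184.57264975  214.23059741] [ 0.28500397 -0.13059098 -0.17390843] [-0.00753704 -0.01093355  0.01933954]
```

View pics/s7.png

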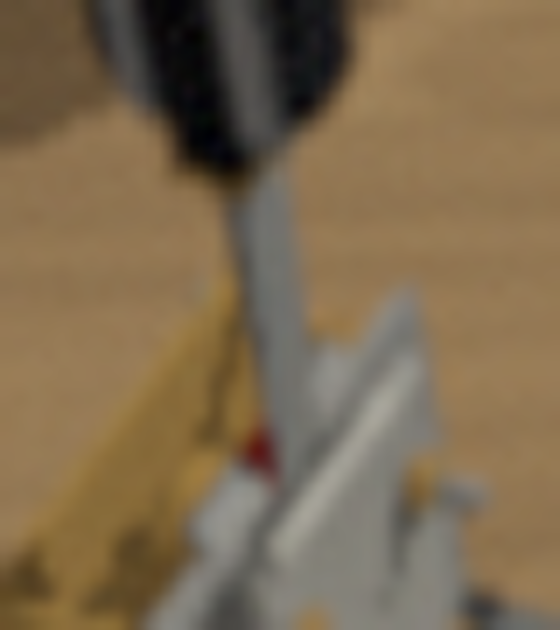

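```bash
python3 -m creep '[[[0,0,0,0,0,-1.5,-1],[0,0,0,0,0,-3,-1],[0,0,0,0,0,-4.5,-1],[0,0,0,0,0,-6,-1],[0,0,0,0,0,-7,-1],[0,0,0,0,0,-8,-1],[0,0,0,0,0,-9,-1],[0,0,0,0,0,-9,-1]]]'; python3 -c "
from h import *
s=r.sense();print(s['ee_pos'],s['force'],s['torque'])"
```

```text
clock: 8.48
ee_pos: [474.2, -184.6, 205.1]
ee_rot: [-3.094, 1.57, 2.737]
force: [-0.3, 0.2, -1.5]
gripper_width: 13.5
[ 474.19270247 -184.55219858  205.10180739] [-0.26488427  0.23888959 -1.53598603] [-0.0130881  -0.0081629  -0.05484535]
```

```bash
python3 -m creep '[[[0,0,0,-0.1,-0.2,0,-1],[0,0,0,-0.2,-0.4,0,-1],[0,0,0,-0.3,-0.6,0,-1],[0,0,0,-0.4,-0.8,0,-1],[0,0,0,-0.4,-0.9,0,-1],[0,0,0,-0.4,-0.9,0,-1],[0,0,0,-0.4,-0.9,0,-1],[0,0,0,-0.4,-0.9,0,-1]]]'; python3 -c "
from h import *
s=r.sense();f=s['force'];print(s['ee_pos'],f,s['torque'],'Fy_slot',f@[.435,.9,0],f@[.9,-.435,0])"
```

```text
clock: 9.15
ee_pos: [474.0, -185.2, 205.3]
ee_rot: [1.801, 1.57, 1.349]
force: [2.9, 3.8, -2.0]
gripper_width: 13.5
[ 473.95260514 -185.21250423  205.30388697] [ 2.91208315  3.77708926 -2.0307785 ] [ 0.9902232  -0.43737478  0.02422798] Fy_slot 4.666136503919072 0.9778410091911202
```

```bash
python3 -m creep '[[[0,0,0,0.04,0.09,0,-1],[0,0,0,0.09,0.18,0,-1],[0,0,0,0.09,0.18,0,-1],[0,0,0,0.09,0.18,0,-1],[0,0,0,0.09,0.18,0,-1],[0,0,0,0.09,0.18,0,-1],[0,0,0,0.09,0.18,0,-1],[0,0,0,0.09,0.18,0,-1]]]'; python3 -c "
from h import *
s=r.sense();f=s['force'];print(s['ee_pos'],f,s['torque'],'Fy_slot',f@[.435,.9,0],f@[.9,-.435,0])"
```

```text
clock: 9.82
ee_pos: [474.0, -185.3, 205.3]
ee_rot: [2.158, 1.571, 1.706]
force: [2.1, 4.5, -2.3]
gripper_width: 13.5
[ 473.95963551 -185.26209722  205.30871033] [ 2.05551235  4.5153853  -2.33327728] [ 1.1920769  -0.44716941 -0.00310522] Fy_slot 4.957994646010844 -0.11423148961717605
```

```bash
python3 -m creep '[[[0,0,0,0.13,0.27,0,-1],[0,0,0,0.26,0.54,0,-1],[0,0,0,0.4,0.8,0,-1],[0,0,0,0.53,1.1,0,-1],[0,0,0,0.57,1.17,0,-1],[0,0,0,0.57,1.17,0,-1],[0,0,0,0.57,1.17,0,-1],[0,0,0,0.57,1.17,0,-1]]]'; python3 -c "
from h import *
s=r.sense();f=s['force'];print(s['ee_pos'],f,s['torque'],'Fy_slot',f@[.435,.9,0],f@[.9,-.435,0])"
```

```text
clock: 10.48
ee_pos: [474.6, -184.3, 205.4]
ee_rot: [-0.923, 1.57, -1.375]
force: [0.1, -0.5, -0.3]
gripper_width: 13.5
[ 474.56100717 -184.31781073  205.3680732 ] [ 0.0557077  -0.46945058 -0.28690619] [-0.01426474 -0.00830958 -0.02183465] Fy_slot -0.39827267342554196 0.25434793204303235
```

```bash
python3 -m creep '[[[0,0,0,0.1,0.2,0,-1],[0,0,0,0.2,0.4,0,-1],[0,0,0,0.26,0.54,0,-1],[0,0,0,0.26,0.54,0,-1],[0,0,0,0.26,0.54,0,-1],[0,0,0,0.26,0.54,0,-1],[0,0,0,0.26,0.54,0,-1],[0,0,0,0.26,0.54,0,-1]]]'; python3 -c "
from h import *
s=r.sense();f=s['force'];p=s['ee_pos'];print(p,f,s['torque'],'Fy_slot',f@[.435,.9,0],f@[.9,-.435,0],'y',(p-[472.3,-188.8,0])@[.435,.9,0])"
```

```text
clock: 11.15
ee_pos: [474.8, -183.6, 205.3]
ee_rot: [0.824, 1.571, 0.372]
force: [0.0, 0.2, -0.3]
gripper_width: 13.5
[ 474.81340898 -183.59982518  205.32688386] [ 0.04066493  0.16389983 -0.28639625] [ 0.003634   -0.02242649  0.01734782] Fy_slot 0.16519909334923888 -0.03469798920332212 y 5.7734902443115015
```

```bash
python3 -m creep '[[[0,0,0,0.1,0.2,0,-1],[0,0,0,0.2,0.4,0,-1],[0,0,0,0.26,0.54,0,-1],[0,0,0,0.26,0.54,0,-1],[0,0,0,0.26,0.54,0,-1],[0,0,0,0.26,0.54,0,-1],[0,0,0,0.26,0.54,0,-1],[0,0,0,0.26,0.54,0,-1]]]'; python3 -c "
from h import *
s=r.sense();f=s['force'];p=s['ee_pos'];print(p,f,s['torque'],'Fy_slot',f@[.435,.9,0],f@[.9,-.435,0],'y',(p-[472.3,-188.8,0])@[.435,.9,0])"
```

```text
clock: 11.82
ee_pos: [475.1, -183.1, 205.3]
ee_rot: [0.053, 1.571, -0.399]
force: [-0.2, 0.5, -0.5]
gripper_width: 13.2
[ 475.07632104 -183.06715192  205.34476614] [-0.19305468  0.48985992 -0.51568008] [0.01790084 0.04980793 0.03991569] Fy_slot 0.35689514583267723 -0.38683827903193085 y 6.367262924211726
```

```bash
python3 -m creep '[[[0,0,0,0.06,0.12,0,-1],[0,0,0,0.12,0.25,0,-1],[0,0,0,0.17,0.36,0,-1],[0,0,0,0.17,0.36,0,-1],[0,0,0,0.17,0.36,0,-1],[0,0,0,0.17,0.36,0,-1],[0,0,0,0.17,0.36,0,-1],[0,0,0,0.17,0.36,0,-1]]]'; python3 -c "
from h import *
s=r.sense();f=s['force'];p=s['ee_pos'];print(p,f,s['torque'],'Fy_slot',f@[.435,.9,0],f@[.9,-.435,0],'y',(p-[472.3,-188.8,0])@[.435,.9,0])"
```

```text
clock: 12.48
ee_pos: [475.2, -182.7, 205.3]
ee_rot: [-1.594, 1.571, -2.046]
force: [0.3, 0.4, -1.3]
gripper_width: 13.7
[ 475.23783256 -182.69033389  205.32308114] [ 0.25452461  0.43629844 -1.2929039 ] [ 0.00656256 -0.03369013 -0.03194267] Fy_slot 0.503386801142 0.03928232557871919 y 6.776656661607461
```

```bash
python3 -m creep '[[[0,0,0,0.06,0.12,0,-1],[0,0,0,0.12,0.25,0,-1],[0,0,0,0.17,0.36,0,-1],[0,0,0,0.17,0.36,0,-1],[0,0,0,0.17,0.36,0,-1],[0,0,0,0.17,0.36,0,-1],[0,0,0,0.17,0.36,0,-1],[0,0,0,0.17,0.36,0,-1]]]'; python3 -c "
from h import *
s=r.sense();f=s['force'];p=s['ee_pos'];print(p,f,s['torque'],'Fy_slot',f@[.435,.9,0],f@[.9,-.435,0],'y',(p-[472.3,-188.8,0])@[.435,.9,0])"
```

```text
clock: 13.15
ee_pos: [475.4, -182.4, 205.3]
ee_rot: [-1.526, 1.571, -1.978]
force: [0.0, 0.3, -1.4]
gripper_width: 13.8
[ 475.39916971 -182.3542525   205.31575155] [ 0.02423977  0.27700955 -1.41721693] [-0.10993779  0.0664844  -0.03498031] Fy_slot 0.25985289414531465 -0.09868335699843546 y 7.149311571007646
```

```bash
python3 -m creep '[[[0,0,0,0.06,0.12,0,-1],[0,0,0,0.12,0.25,0,-1],[0,0,0,0.13,0.27,0,-1],[0,0,0,0.13,0.27,0,-1],[0,0,0,0.13,0.27,0,-1],[0,0,0,0.13,0.27,0,-1],[0,0,0,0.13,0.27,0,-1],[0,0,0,0.13,0.27,0,-1]]]'; python3 -c "
from h import *
s=r.sense();f=s['force'];p=s['ee_pos'];print(p,f,s['torque'],'Fy_slot',f@[.435,.9,0],f@[.9,-.435,0],'y',(p-[472.3,-188.8,0])@[.435,.9,0])"
```

```text
clock: 13.82
ee_pos: [475.5, -182.1, 205.3]
ee_rot: [-2.088, 1.571, -2.54]
force: [-0.4, -1.8, -1.2]
gripper_width: 13.6
[ 475.48560451 -182.11555462  205.30107362] [-0.42479314 -1.84115228 -1.21065632] [-0.44892125  0.18303512  0.04227502] Fy_slot -1.8418220722780838 0.4185874180927315 y 7.401738802581034
```

```bash
python3 -m creep '[[[0,0,0,-0.4,-0.8,0,-1],[0,0,0,-0.8,-1.6,0,-1],[0,0,0,-1.0,-2.1,0,-1],[0,0,0,-1.0,-2.1,-2,-1],[0,0,0,-1.0,-2.1,-5,-1],[0,0,0,-1.0,-2.1,-8,-1],[0,0,0,-1.0,-2.1,-10,-1],[0,0,0,-1.0,-2.1,-10,-1]]]'; python3 -c "
from h import *
s=r.sense();f=s['force'];p=s['ee_pos'];print(p,f,s['torque'],'Fy_slot',f@[.435,.9,0],f@[.9,-.435,0],'y',(p-[472.3,-188.8,0])@[.435,.9,0])"
```

```text
clock: 14.48
ee_pos: [474.2, -184.0, 194.6]
ee_rot: [-3.087, 1.57, 2.744]
force: [0.2, -0.5, -1.9]
gripper_width: 13.8
[ 474.17210336 -183.98056784  194.63024409] [ 0.1948763  -0.54273077 -1.92181494] [0.01942672 0.02903396 0.03147841] Fy_slot -0.4036865038341136 0.41147655106567194 y 5.151853910967704
```

```bash
python3 -m creep '[[[0,0,0,0,0,-1.5,-1],[0,0,0,0,0,-3,-1],[0,0,0,0,0,-4.5,-1],[0,0,0,0,0,-6,-1],[0,0,0,0,0,-7,-1],[0,0,0,0,0,-8,-1],[0,0,0,0,0,-8,-1],[0,0,0,0,0,-8,-1]]]'; python3 -c "
from h import *
s=r.sense();f=s['force'];p=s['ee_pos'];print(p,f,s['torque'],'Fy_slot',f@[.435,.9,0],f@[.9,-.435,0],'y',(p-[472.3,-188.8,0])@[.435,.9,0])"
```

```text
clock: 15.15
ee_pos: [474.6, -184.2, 187.3]
ee_rot: [2.921, 1.571, 2.469]
force: [-0.3, 0.3, -2.1]
gripper_width: 13.3
[ 474.55162795 -184.17367501  187.30165591] [-0.28715664  0.30682206 -2.07565852] [-0.00713795 -0.01896055 -0.01453709] Fy_slot 0.15122671632939474 -0.3919085715493334 y 5.143150650001035
```

```bash
python3 -m creep '[[[0,0,0,0,0,-1,-1],[0,0,0,0,0,-2,-1],[0,0,0,0,0,-3,-1],[0,0,0,0,0,-4,-1],[0,0,0,0,0,-5,-1],[0,0,0,0,0,-6,-1],[0,0,0,0,0,-6,-1],[0,0,0,0,0,-6,-1]]]'; python3 -c "
from h import *
s=r.sense();f=s['force'];p=s['ee_pos'];print(p,f,s['torque'],'Fy_slot',f@[.435,.9,0],f@[.9,-.435,0],'y',(p-[472.3,-188.8,0])@[.435,.9,0])"
```

```text
clock: 15.82
ee_pos: [474.5, -184.1, 181.2]
ee_rot: [-3.062, 1.571, 2.769]
force: [-0.0, -0.2, -0.9]
gripper_width: 13.7
[ 474.50791859 -184.13339189  181.22672741] [-0.02762032 -0.1950882  -0.93187573] [ 0.00743412 -0.03305647 -0.05339239] Fy_slot -0.18759421902335355 0.06000508396148584 y 5.16039188546489
```

```bash
python3 -m creep '[[[0,0,0,0,0,-1,-1],[0,0,0,0,0,-2,-1],[0,0,0,0,0,-3,-1],[0,0,0,0,0,-3.5,-1],[0,0,0,0,0,-4,-1],[0,0,0,0,0,-4,-1],[0,0,0,0,0,-4,-1],[0,0,0,0,0,-4,-1]]]'; python3 -c "
from h import *
s=r.sense();f=s['force'];p=s['ee_pos'];print(p,f,s['torque'],'Fy_slot',f@[.435,.9,0],f@[.9,-.435,0],'y',(p-[472.3,-188.8,0])@[.435,.9,0])"
```

```text
clock: 16.48
ee_pos: [474.6, -184.2, 177.3]
ee_rot: [-0.266, 1.571, -0.718]
force: [-0.0, 0.3, -2.2]
gripper_width: 13.7
[ 474.56472515 -184.19231277  177.33774973] [-0.00515306  0.32388271 -2.1999669 ] [ 0.02076621 -0.0389451  -0.0088457 ] Fy_slot 0.28925286188188165 -0.14552673215475428 y 5.132073950841509
```

```bash
python3 -m creep '[[[0,0,0,0,0,-1,-1],[0,0,0,0,0,-2,-1],[0,0,0,0,0,-2.5,-1],[0,0,0,0,0,-2.5,-1],[0,0,0,0,0,-2.5,-1],[0,0,0,0,0,-2.5,-1],[0,0,0,0,0,-2.5,-1],[0,0,0,0,0,-2.5,-1]]]'; python3 -c "
from h import *
s=r.sense();f=s['force'];p=s['ee_pos'];print(p,f,s['torque'],'Fy_slot',f@[.435,.9,0],f@[.9,-.435,0],'y',(p-[472.3,-188.8,0])@[.435,.9,0])"
```

```text
clock: 17.15
ee_pos: [474.5, -184.2, 174.8]
ee_rot: [0.233, 1.571, -0.219]
force: [0.5, -0.0, -0.6]
gripper_width: 13.6
[ 474.5365795  -184.17150655  174.82972766] [ 0.45465875 -0.01600093 -0.55958715] [-0.00841272 -0.05093729 -0.03273213] Fy_slot 0.18337571964138694 0.4161532798073157 y 5.1385561903761685
```

```bash
python3 -m creep '[[[0,0,0,0,0,-1,-1],[0,0,0,0,0,-1.5,-1],[0,0,0,0,0,-1.5,-1],[0,0,0,0,0,-1.5,-1],[0,0,0,0,0,-1.5,-1],[0,0,0,0,0,-1.5,-1],[0,0,0,0,0,-1.5,-1],[0,0,0,0,0,-1.5,-1]]]'; python3 -c "
from h import *
s=r.sense();f=s['force'];p=s['ee_pos'];print(p,f,s['torque'],'Fy_slot',f@[.435,.9,0],f@[.9,-.435,0],'y',(p-[472.3,-188.8,0])@[.435,.9,0])"
```

```text
clock: 17.82
ee_pos: [474.5, -184.2, 173.3]
ee_rot: [-1.991, 1.571, -2.443]
force: [-0.1, 0.3, -0.6]
gripper_width: 13.6
[ 474.52407835 -184.17317578  173.31036197] [-0.12358296  0.34448878 -0.57431383] [-0.02791884  0.02043415  0.00471226] Fy_slot 0.2562813160045637 -0.2610772797711035 y 5.1316158814004895
```

```bash
python3 -m creep '[[[0,0,0,0,0,-1,-1],[0,0,0,0,0,-1.5,-1],[0,0,0,0,0,-1.5,-1],[0,0,0,0,0,-1.5,-1],[0,0,0,0,0,-1.5,-1],[0,0,0,0,0,-1.5,-1],[0,0,0,0,0,-1.5,-1],[0,0,0,0,0,-1.5,-1]]]'; python3 -c "
from h import *
s=r.sense();f=s['force'];p=s['ee_pos'];print(p,f,s['torque'],'Fy_slot',f@[.435,.9,0],f@[.9,-.435,0],'y',(p-[472.3,-188.8,0])@[.435,.9,0])"
```

```text
clock: 18.48
ee_pos: [474.5, -184.2, 171.8]
ee_rot: [-2.555, 1.571, -3.008]
force: [-0.2, 0.0, -1.1]
gripper_width: 13.3
[ 474.46947902 -184.1795308   171.80014834] [-0.20226727  0.03791693 -1.08999192] [-0.05316923  0.01514024 -0.00340876] Fy_slot -0.053861026654351746 -0.1985344061943311 y 5.10214564958067
```

```bash
python3 -m creep '[[[0,0,0,0,0,-1,-1],[0,0,0,0,0,-1.2,-1],[0,0,0,0,0,-1.2,-1],[0,0,0,0,0,-1.2,-1],[0,0,0,0,0,-1.2,-1],[0,0,0,0,0,-1.2,-1],[0,0,0,0,0,-1.2,-1],[0,0,0,0,0,-1.2,-1]]]'; python3 -c "
from h import *
s=r.sense();f=s['force'];p=s['ee_pos'];print(p,f,s['torque'],'Fy_slot',f@[.435,.9,0],f@[.9,-.435,0],'y',(p-[472.3,-188.8,0])@[.435,.9,0])"
```

```text
clock: 19.15
ee_pos: [474.5, -184.2, 170.6]
ee_rot: [-1.312, 1.571, -1.764]
force: [-0.3, -1.0, -2.2]
gripper_width: 13.9
[ 474.53701506 -184.19519237  170.60705087] [-0.33992103 -0.97968189 -2.22843359] [-0.23440707  0.01998765  0.03897309] Fy_slot -1.0295793457957034 0.12023269544668673 y 5.117428418621787
```

```bash
cat >> h.py <<'E'
def rep():
    s=r.sense();f=s['force'];p=s['ee_pos'];t=s['torque']
    print('z %.2f y %.2f x %.2f'%(p[2],(p-[472.3,-188.8,0])@[.435,.9,0],(p-[472.3,-188.8,0])@[.9,-.435,0]),'F slot x %.2f y %.2f z %.2f'%(f@[.9,-.435,0],f@[.435,.9,0],f[2]),'T x %.2f y %.2f z %.2f'%(t@[.9,-.435,0],t@[.435,.9,0],t[2]))
E
python3 -m creep '[[[0,0,0,-0.05,-0.1,0,-1],[0,0,0,-0.1,-0.2,0,-1],[0,0,0,-0.1,-0.2,0,-1],[0,0,0,-0.1,-0.2,0,-1],[0,0,0,-0.1,-0.2,-0.5,-1],[0,0,0,-0.1,-0.2,-1,-1],[0,0,0,-0.1,-0.2,-1,-1],[0,0,0,-0.1,-0.2,-1,-1]]]'; python3 -c "
from h import *
rep()"
```

```text
clock: 19.82
ee_pos: [474.4, -184.3, 169.5]
ee_rot: [2.961, 1.571, 2.509]
force: [-0.4, 0.3, -0.8]
gripper_width: 13.7
z 169.53 y 4.93 x -0.09 F slot x -0.51 y 0.07 z -0.81 T x -0.02 y -0.03 z 0.04
```

```bash
python3 -m creep '[[[0,0,0,0,0,-0.5,-1],[0,0,0,0,0,-1,-1],[0,0,0,0,0,-1,-1],[0,0,0,0,0,-1,-1],[0,0,0,0,0,-1,-1],[0,0,0,0,0,-1,-1],[0,0,0,0,0,-1,-1],[0,0,0,0,0,-1,-1]]]'; python3 -c "
from h import *
rep()"
```

```text
clock: 20.48
ee_pos: [474.4, -184.4, 168.6]
ee_rot: [-2.099, 1.571, -2.551]
force: [-0.7, -0.5, -0.7]
gripper_width: 13.3
z 168.64 y 4.89 x -0.04 F slot x -0.43 y -0.78 z -0.68 T x -0.07 y -0.02 z -0.01
```

```bash
python3 -m creep '[[[0,0,0,0,0,-0.5,-1],[0,0,0,0,0,-1,-1],[0,0,0,0,0,-1,-1],[0,0,0,0,0,-1,-1],[0,0,0,0,0,-1,-1],[0,0,0,0,0,-1,-1],[0,0,0,0,0,-1,-1],[0,0,0,0,0,-1,-1]]]'; python3 -c "
from h import *
rep()"
```

```text
clock: 21.15
ee_pos: [474.4, -184.4, 167.6]
ee_rot: [-1.065, 1.571, -1.517]
force: [0.5, -0.6, -1.1]
gripper_width: 13.3
z 167.61 y 4.91 x -0.00 F slot x 0.71 y -0.29 z -1.13 T x -0.12 y -0.04 z 0.03
```

```bash
python3 -m creep '[[[0,0,0,-0.05,-0.1,0,-1],[0,0,0,-0.05,-0.1,-0.5,-1],[0,0,0,-0.05,-0.1,-1,-1],[0,0,0,-0.05,-0.1,-1,-1],[0,0,0,-0.05,-0.1,-1,-1],[0,0,0,-0.05,-0.1,-1,-1],[0,0,0,-0.05,-0.1,-1,-1],[0,0,0,-0.05,-0.1,-1,-1]]]'; python3 -c "
from h import *
rep()"
```

```text
clock: 21.82
ee_pos: [474.3, -184.5, 166.6]
ee_rot: [-3.013, 1.571, 2.818]
force: [0.2, -1.2, -1.2]
gripper_width: 13.5
z 166.59 y 4.79 x -0.05 F slot x 0.74 y -1.00 z -1.20 T x -0.07 y -0.01 z -0.01
```

```bash
python3 -m creep '[[[0,0,0,0,0,-0.5,-1],[0,0,0,0,0,-1,-1],[0,0,0,0,0,-1,-1],[0,0,0,0,0,-1,-1],[0,0,0,0,0,-1,-1],[0,0,0,0,0,-1,-1],[0,0,0,0,0,-1,-1],[0,0,0,0,0,-1,-1]]]'; python3 -c "
from h import *
rep()"
```

```text
clock: 22.48
ee_pos: [474.4, -184.5, 165.6]
ee_rot: [-1.494, 1.571, -1.946]
force: [0.1, -1.0, -2.1]
gripper_width: 13.7
z 165.60 y 4.80 x -0.01 F slot x 0.55 y -0.80 z -2.10 T x -0.12 y -0.06 z 0.01
```

```bash
python3 -m creep '[[[0,0,0,-0.05,-0.1,0,-1],[0,0,0,-0.1,-0.2,-0.5,-1],[0,0,0,-0.1,-0.2,-1,-1],[0,0,0,-0.1,-0.2,-1,-1],[0,0,0,-0.1,-0.2,-1,-1],[0,0,0,-0.1,-0.2,-1,-1],[0,0,0,-0.1,-0.2,-1,-1],[0,0,0,-0.1,-0.2,-1,-1]]]'; python3 -c "
from h import *
rep()
crop('scene','pics/s8.png',140,80,90,120,6);crop('top','pics/t8.png',330,235,55,45,14)
"
```

```text
clock: 23.15
ee_pos: [474.3, -184.6, 164.6]
ee_rot: [2.775, 1.571, 2.323]
force: [0.4, 0.6, -0.5]
gripper_width: 13.6
z 164.62 y 4.60 x -0.03 F slot x 0.07 y 0.68 z -0.53 T x -0.02 y -0.01 z -0.05
```

View pics/s8.png

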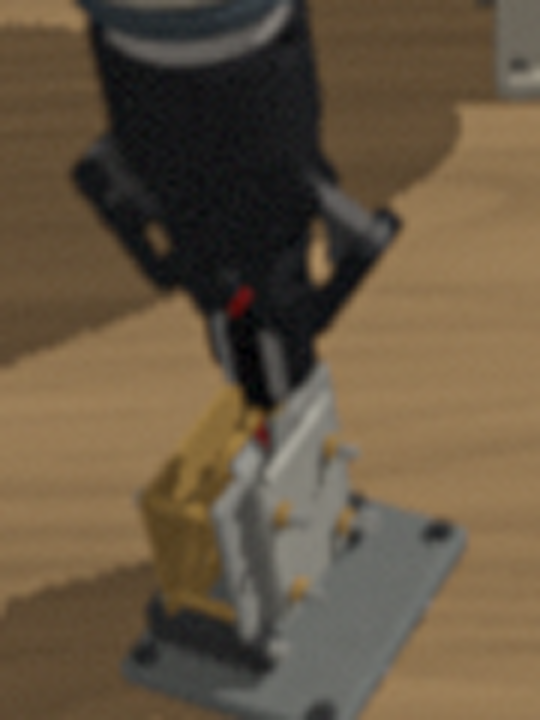

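```bash
python3 -m creep '[[[0,0,0,0,0,-0.5,-1],[0,0,0,0,0,-1,-1],[0,0,0,0,0,-1,-1],[0,0,0,0,0,-1,-1],[0,0,0,0,0,-1,-1],[0,0,0,0,0,-1,-1],[0,0,0,0,0,-1,-1],[0,0,0,0,0,-1,-1]]]'; python3 -c "
from h import *
rep()"
```

```text
clock: 23.92
ee_pos: [474.3, -184.7, 163.6]
ee_rot: [-2.509, 1.571, -2.961]
force: [0.3, -0.4, -1.8]
gripper_width: 13.8
z 163.62 y 4.57 x -0.01 F slot x 0.48 y -0.21 z -1.77 T x -0.03 y -0.02 z -0.00
```

```bash
python3 -m creep '[[[0,0,0,0,0,-0.5,-1],[0,0,0,0,0,-1,-1],[0,0,0,0,0,-1,-1],[0,0,0,0,0,-1,-1],[0,0,0,0,0,-1,-1],[0,0,0,0,0,-1,-1],[0,0,0,0,0,-1,-1],[0,0,0,0,0,-1,-1]]]'; python3 -c "
from h import *
rep()"
```

```text
clock: 24.58
ee_pos: [474.3, -184.7, 162.6]
ee_rot: [-1.75, 1.571, -2.202]
force: [-0.8, 0.1, -0.1]
gripper_width: 13.4
z 162.62 y 4.56 x -0.03 F slot x -0.78 y -0.27 z -0.11 T x -0.07 y -0.01 z 0.02
```

```bash
python3 -m creep '[[[0,0,0,0,-0.05,0,-1],[0,0,0,-0.05,-0.1,-0.5,-1],[0,0,0,-0.05,-0.1,-1,-1],[0,0,0,-0.05,-0.1,-1,-1],[0,0,0,-0.05,-0.1,-1,-1],[0,0,0,-0.05,-0.1,-1,-1],[0,0,0,-0.05,-0.1,-1,-1],[0,0,0,-0.05,-0.1,-1,-1]]]'; python3 -c "
from h import *
rep()"
```

```text
clock: 25.25
ee_pos: [474.3, -184.8, 161.6]
ee_rot: [0.518, 1.571, 0.066]
force: [1.4, 0.2, -1.3]
gripper_width: 13.8
z 161.64 y 4.50 x 0.06 F slot x 1.20 y 0.77 z -1.34 T x 0.17 y -0.05 z -0.04
```

```bash
python3 -m creep '[[[0,0,0,0,0,-0.5,-1],[0,0,0,0,0,-1,-1],[0,0,0,0,0,-1,-1],[0,0,0,0,0,-1,-1],[0,0,0,0,0,-1,-1],[0,0,0,0,0,-1,-1],[0,0,0,0,0,-1,-1],[0,0,0,0,0,-1,-1]]]'; python3 -c "
from h import *
rep()"
```

```text
clock: 25.92
ee_pos: [474.3, -184.8, 160.7]
ee_rot: [0.311, 1.571, -0.141]
force: [0.6, 2.0, -0.0]
gripper_width: 13.9
z 160.65 y 4.47 x 0.05 F slot x -0.30 y 2.05 z -0.04 T x 0.12 y -0.14 z -0.02
```

```bash
python3 -m creep '[[[0,0,0,0,0,-0.3,-1],[0,0,0,0,0,-0.6,-1],[0,0,0,0,0,-0.6,-1],[0,0,0,0,0,-0.6,-1],[0,0,0,0,0,-0.6,-1],[0,0,0,0,0,-0.6,-1],[0,0,0,0,0,-0.6,-1],[0,0,0,0,0,-0.6,-1]]]'; python3 -c "
from h import *
rep()"
```

```text
clock: 26.58
ee_pos: [474.3, -184.8, 160.1]
ee_rot: [0.193, 1.571, -0.259]
force: [0.8, 0.2, 2.8]
gripper_width: 13.6
z 160.10 y 4.48 x 0.06 F slot x 0.68 y 0.53 z 2.84 T x 0.24 y -0.01 z 0.03
```

```bash
python3 -m creep '[[[0,0,0,0,0,-0.3,-1],[0,0,0,0,0,-0.6,-1],[0,0,0,0,0,-0.6,-1],[0,0,0,0,0,-0.6,-1],[0,0,0,0,0,-0.6,-1],[0,0,0,0,0,-0.6,-1],[0,0,0,0,0,-0.6,-1],[0,0,0,0,0,-0.6,-1]]]'; python3 -c "
from h import *
rep()"
```

```text
clock: 27.25
ee_pos: [474.3, -184.8, 159.5]
ee_rot: [0.031, 1.571, -0.421]
force: [1.4, 0.7, 3.0]
gripper_width: 13.6
z 159.47 y 4.47 x 0.06 F slot x 0.93 y 1.22 z 2.98 T x 0.24 y -0.07 z 0.05
```

```bash
python3 -m creep '[[[0,0,0,0,0,-0.3,-1],[0,0,0,0,0,-0.6,-1],[0,0,0,0,0,-0.6,-1],[0,0,0,0,0,-0.6,-1],[0,0,0,0,0,-0.6,-1],[0,0,0,0,0,-0.6,-1],[0,0,0,0,0,-0.6,-1],[0,0,0,0,0,-0.6,-1]]]'; python3 -c "
from h import *
rep()"
```

```text
clock: 27.92
ee_pos: [474.3, -184.8, 158.9]
ee_rot: [0.012, 1.571, -0.44]
force: [1.3, 0.5, 4.1]
gripper_width: 13.7
z 158.86 y 4.47 x 0.05 F slot x 0.91 y 0.99 z 4.06 T x 0.25 y -0.03 z 0.04
```

```bash
python3 -m creep '[[[0,0,0,0,0,-0.3,-1],[0,0,0,0,0,-0.3,-1],[0,0,0,0,0,-0.3,-1],[0,0,0,0,0,-0.3,-1],[0,0,0,0,0,-0.3,-1],[0,0,0,0,0,-0.3,-1],[0,0,0,0,0,-0.3,-1],[0,0,0,0,0,-0.3,-1]]]'; python3 -c "
from h import *
rep()
crop('scene','pics/s9.png',160,110,60,60,10)
r.capture('scene');rep();r.capture('top');rep();print(abs(r.sense()['qd']).max())"
```

```text
clock: 28.58
ee_pos: [474.3, -184.8, 158.6]
ee_rot: [-0.129, 1.571, -0.581]
force: [-0.1, 0.7, 4.8]
gripper_width: 13.7
z 158.58 y 4.46 x 0.05 F slot x -0.41 y 0.63 z 4.84 T x 0.20 y -0.03 z 0.04
z 158.53 y 4.47 x 0.03 F slot x 0.40 y 0.64 z 4.91 T x 0.19 y -0.03 z -0.01
z 158.53 y 4.45 x 0.01 F slot x -0.62 y 0.58 z 5.19 T x 0.22 y -0.04 z 0.02
0.0012818492546757755
```

View pics/s9.png

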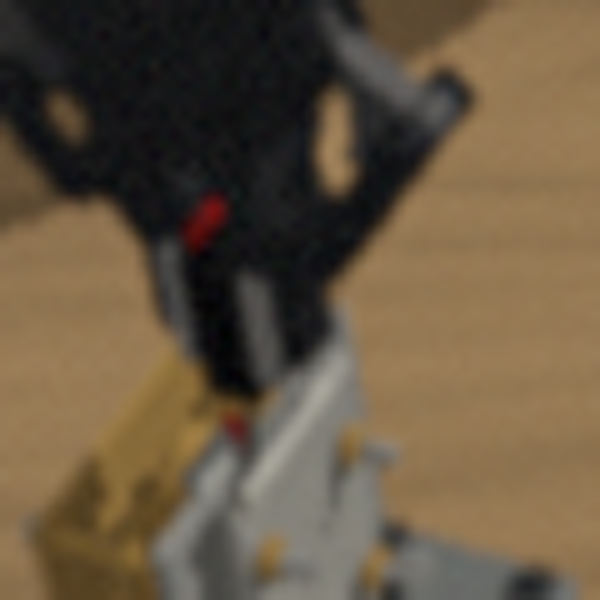

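```bash
python3 - <<'E'
from h import *
P=[[-13,-7,25],[13,-7,25],[-13,-7,-25],[13,-7,-25],[13,7,-25],[-13,7,-25]]
print(((proj("scene",gp(P))-[160,110]+.5)*10).round().tolist())
print(((proj("scene",gp(P,8))-[160,110]+.5)*10).round().tolist())
im=r.capture("scene").astype(int); m=(im[:,:,0]>110)&(im[:,:,1]<60)&(im[:,:,2]<60); ys,xs=np.nonzero(m[120:160,170:200]); print((xs.mean()+170-160+.5)*10,(ys.mean()+120-110+.5)*10)
E
python3 -c "
import cv2
a=cv2.imread('pics/s5.png');print(a.shape)"
```

```text
[[232.0, 178.0], [175.0, 249.0], [263.0, 335.0], [209.0, 405.0], [261.0, 421.0], [314.0, 350.0]]
[[236.0, 198.0], [180.0, 269.0], [267.0, 353.0], [213.0, 423.0], [264.0, 439.0], [317.0, 368.0]]
215.0 215.0
(700, 550, 3)
```

```bash
python3 - <<'E'
from h import *
def cen(im,x0,y0,f,roi):
    im=im.astype(int); m=(im[:,:,2]>100)&(im[:,:,1]<70)&(im[:,:,0]<70); k=np.zeros_like(m); a,b,c,d=roi; k[b:d,a:c]=1
    ys,xs=np.nonzero(m&k); return (np.array([xs.mean(),ys.mean()])+.5)/f-.5+[x0,y0],len(xs)/f/f
s=r.sense(); 
s5=dict(s); s5['ee_pos']=np.array([474.2239,-184.601,254.282]); 
for nm,f,o,st,roi in(("s5",5,(140,60),s5,(140,160,200,220)),("s9",10,(160,110),s,(150,150,260,280))):
    c=cen(cv2.imread(f"pics/{nm}.png"),*o,f,roi)
    p=proj("scene",gp([[0,-5,25],[0,-5,26]],2,st)); print(nm,c,p[0],"diff",c[0]-p[0],"px/mm z",p[1]-p[0])
for nm,f,o,st in(("s6",14,(165,120),[474.356,-184.633,229.318]),("s9",10,(160,110),s['ee_pos'])):
    q=dict(s);q['ee_pos']=np.array(st);print(nm,((proj("scene",gp([[13,-7,-25],[13,7,-25],[-13,7,-25]],2,q))-o+.5)*f).round().tolist())
E
```

```text
s5 (array([173.8835443 ,  96.76202532]), 3.16) [173.85600512  97.14224945] diff [ 0.02753918 -0.38022413] px/mm z [-0.07806144 -0.38521811]
s9 (array([180.71770833, 130.73020833]), 1.92) [180.66536542 131.06964212] diff [ 0.05234291 -0.33943379] px/mm z [-0.06667268 -0.32610436]
s6 [[156.0, 113.0], [232.0, 135.0], [312.0, 35.0]]
s9 [[209.0, 405.0], [260.0, 421.0], [314.0, 350.0]]
```

```bash
python3 -c "
from h import *
rep();print(r.sense()['clock'],r.sense()['gripper_width']);r.sign_off()"
```

```text
z 158.55 y 4.46 x 0.05 F slot x 0.42 y 0.98 z 4.75 T x 0.24 y -0.03 z 0.05
28.7833 13.38532736861441
the job is handed in; nothing more can be done
```

The gauge is in the coin slot, still gripped at 40 N and held still. I handed the job in at 28.8 s; sign-off gives no verdict.

- **Moves:** I drew the gauge 140 mm up out of its stand and turned it 16.6° so its graduated face looks to the red-marked plate. I then lowered the blade in small steps, watching the force, until it dragged.
- **Depth and width:** The tip is about 59–60 mm below the throat, which puts the slot width at about 5.2–5.3 mm. An earlier side-to-side touch test at 14 mm depth had suggested 4.7 mm. I trust the final depth more, because the blade moved with almost no drag until about 58 mm.
- **Bearing on both plates:** The upward drag is about 5–6 N and the net push across the slot is only 0.6–1 N. That means both plates are bearing a few newtons each and nothing is forced. This is worked out from the wrist force, because I could not measure each plate directly.
- **Still in place:** The arm is still. The gauge's position in the hand matches the picture taken before insertion to well under 1 mm, so it has not slipped. The handle should clear the slot lips by about 13 mm, reckoned from the arm pose.
- **Not measured:** I did not check the set plate's position or the loose parts separately at the end. The side force on the set plate read about 2 N at most, and every move passed well above the loose parts.

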